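Set the propagator door's stay from the night hole to the day hole

ROBOT

A 6-joint arm with a two-finger parallel gripper is mounted at the origin on a cart in front of the work surface, level with it; the furniture and walls round the work are solid. World frame = base frame: x ahead of the robot, y to its left, z up, the work surface at z = 0. Lengths are in m, angles in rad, forces in N, time in s.
With the tool pointing down it reaches from about 0.25 to 0.725 m from the base axis. Payload 4 kg.
Tool frame: the origin (TCP) lies on the centre line of the jaws, within the pads' length; the fingertips stand 11 mm ahead of it and the grasp point (between the pads) lies 8 mm behind it; z points along the fingers, x is the direction in which the jaws open and shut, and the axes are right-handed (so a half turn about z gives the same grasp; the last joint's range is limited). The gripper opens to 85 mm and grips with 20 to 120 N. Pads are 22 mm wide; open, the fingers measure 114 mm over their backs; the gripper's body (76 mm by 85 mm) begins 54 mm behind the grasp point. The pads swing forward as they close: fully open they stand 13 mm farther back than shut.
Start: joints at [1.213, 0.241, 0.005, 1.335, 0, 1.571], TCP at [0.175, 0.468, 0.242] pointing down, gripper open.
Joint ranges: [-2.72, 2.72], [-1.05, 1.87], [-1.09, 1.28], [-1.99, 2.15], [-1.42, 1.44], [-3.14, 3.14]. Speed limits (rad/s): [2.79, 2.79, 3.14, 3.14, 3.14, 3.14].

INTERFACE

Orientations are given as a unit quaternion [x, y, z, w].
In Python, from workcell import bot, viewer, order gives the robot as it stands. The module is installed in compiled form; this text tells all that it offers.
- The arm moves only by the tool send_rows, never from a script. Its argument "increments" is a list that holds one entry, the list of rows, each a list of 4 numbers: the shift along the tool's x, y, z in m, then the turn about the tool's z in degrees. A call has exactly 8 rows; each row shifts and turns the pose as measured when the row begins, along the tool's axes as they then stand; what a row does not reach is not made up. A row lasts 1/10 s, in which the tool goes at most 50 mm and 8.59 degrees, less where a joint would pass 70% of its speed; a pose out of reach is approached as far as the arm can. A call is refused whole if a number of a shift passes 0.05 or a number of a turn 8.59, either way. A call with a gripper value outside its range is refused whole. "hand" is the closure, from -1 (fully open) to 1 (shut), so that 0 is half open, set as the call begins (left out, the last holds). The fingers move at their own pace and stop on an object; the grip force is fixed at half the most. Time passes only in rows, so rows that do not move let the fingers close, or fill a call up. It gives the time, the measured TCP pose, the force and the opening at its end, in the units of the state.
- bot.get_obs(): the state, without advancing time (a new reading comes with each control period).
- viewer.camera(name): name is "scene" or "top"; returns a dict with "image" (384x512x3 uint8, red, green, blue), "range_z" (384x512 float32, m along the optical axis (not along the pixel's ray), 0 where there is no reading), "camera_matrix" (3x3 intrinsics, pixels), "eye" and "rotation" of the camera in the world. Camera axes: x right, y down, z forward; pixel columns grow to the right and rows downward; lengths in m; the calibration is good to about 2 mm. A picture is of the moment at which its call begins.
- order.job_done(): hands the job in, once; it reports no verdict.
The state is a dict: "clock": time; "joint_pos": joint angles; "joint_vel": joint speeds; "tau": joint torques, N m; "eef_pos": TCP position; "tool_rot": TCP orientation; "ft_force": force on the tool from outside, world axes, zero at the start; "ft_torque": the same for the moment, N m; "grip_width": finger opening in m.
Only numpy, scipy, OpenCV 4.12 (cv2) and the standard library are available. Lean on these libraries where they do the work, as an engineer would, in place of code of your own. Each camera call takes 0.05 s, during which the arm holds its last target.

TASK

The seedlings need more air: the glazed door of the herb propagator stands only a crack open, with the first hole of its stay bar on the pin. Lift the bar off the pin, open the door further and drop the bar's third hole (counting from the swivel on the door) right down over the pin, so that the bar lies flat and holds the door there. Leave the other things as they stand.

Things in the scene. Friction and masses are not known exactly. Their poses are not given: they have to be found in the camera images.
- propagator: Small glazed case of pale wood with potted herbs in it, 280 wide (y), 170 deep (x), 200 mm high, fixed to the worktop. Origin: centre of its underside; its -x side is the front (towards the robot at yaw 0), z up. Flat top (rails flush with a glass roof) at z = 0.200. A casement door hangs on its front and opens outwards, to -x. Wall cupboards hang over the worktop behind it and at the left, from z = 0.48.
- door (a joint): Angle of the casement door, rad: 0 shut, growing as it opens, stop at 1.45. Hinge axis vertical at propagator x = -0.093, y = +0.120; shut, the door runs 190 mm from there to propagator -y. Leaf 16 mm thick, centred on the axis, from 0.032 to 0.196 over the case's underside. It turns easily (0.05 N m of friction) and stays where it is left. The bar's holes 1 to 4 meet the pin at 0.209, 0.525, 0.800, 1.073.
- stay_pivot (a point): Where the steel stay bar is hinged, in a swivel on the door's top, 85 mm from the door's hinge axis, 0.212 over the case's underside. The bar turns freely there, sideways (about the vertical) and up and down, and falls by its own weight (about 150 g). It is 4 mm thick and 22 mm wide; four round holes of 10.5 mm lie 74, 97, 120 and 143 mm from here.
- stay_hole1 (a point): Centre of the bar's first hole, on its underside, 74 mm from the pivot. At the start it lies over the pin, bar flat.
- stay_hole3 (a point): Centre of the bar's third hole, on its underside, 120 mm from the pivot. When it is over the pin the bar stands square to the door.
- stay_knob (a point): Middle of the upright round knob on the bar's tail, 18 mm in diameter, 30 mm tall, this point 15 mm over the bar's top and 175 mm from the pivot along the bar. Bar flat: knob from 0.214 to 0.244 over the case's underside. Under the knob the tail is 14 to 20 mm wide and 10 mm clear of the roof.
- pin_seat (a point): The fixed upright pin on the case's front top rail (propagator x = -0.070, y = -0.025). This point: on its axis, on the 16 mm collar on which the bar lies flat, 0.210 over the case's underside. Above it the pin is 8 mm thick, 10 mm tall, with a domed top: a bar with no hole over the pin rides on the dome, 10 mm too high here. A hole drops when within about 1.5 mm.
- tape: Roll of pale adhesive tape, 100 mm across, 25 mm high, lying on the propagator's roof; origin under its centre. Bystander.
- fork: Steel fork, 205 mm long (x), on the worktop right of the propagator; origin under its middle. Bystander.
- peg: Clothes peg, 72 mm long, on the worktop left of the propagator. Bystander.
- mug: Orange mug, 101 mm high, on the worktop at the left. Bystander.
- glass: Clear drinking glass, 81 mm across, 91 mm high, on the worktop at the left. Bystander.
- lemon: Lemon on the worktop at the left. Bystander.
- garlic: Bulb of garlic on the worktop at the left. Bystander.

How it is judged:
On the way:
1. the stay is lifted off the pin from its first hole (z of stay_hole1 in the frame of propagator above 0.2195 m), for 0.1 s.
At the end, for the whole second after the job is handed in: The bar's third hole is over the pin (within 3 mm) and the bar lies down on the pin's collar (within 2.5 mm), so the door is held at 0.75 to 0.85 rad and is at rest (horizontal distance between stay_hole3 and pin_seat below 0.003 m and z of stay_hole3 in the frame of propagator below 0.2125 m and value of joint door between 0.75 and 0.85 rad and velocity of joint door between -0.03 and 0.03 rad/s); the robot touches nothing.
It fails at once if the roll of tape on the roof is moved by more than 30 mm (distance of tape from where it was at the start of the episode above 0.03 m).
It fails at once if the fork or the clothes peg is moved by more than 30 mm (distance of any of fork, peg from where it was at the start of the episode above 0.03 m).
It fails at once if the mug, glass, lemon or garlic is moved by more than 30 mm (distance of any of mug, glass, lemon, garlic from where it was at the start of the episode above 0.03 m).
It also fails if it takes over 54 s, if anything falls off the work surface, if the arm or the gripper's body presses on something with over 40 N, if the wrist force passes 120 N, or if a joint passes its speed limit or range.

## Working session

There is one attempt and no reset: what is moved stays moved. The work goes in short steps, Python scripts to look and compute and a tool call to move; the robot and the scene stay as the last step left them, time stands still between calls to the robot, and variables do not carry over. Pictures are saved under pics/ and viewed, and the job is handed in when it is done.

Besides the shell and the picture viewer there is one more tool, called as name(argument=value, ...), one argument or row to a line, values as JSON. send_rows: Moves the arm, as the interface text tells. Its arguments: {"type":"object","properties":{"increments":{"type":"array","items":{"type":"array","items":{"type":"array","items":{"type":"number"}}}},"hand":{"type":"number"}},"required":["increments"]}

```bash
mkdir -p pics; cat > h.py <<'E'
import numpy as np, cv2
from workcell import bot, viewer, order
def cam(n,save=None):
    c=viewer.camera(n)
    if save: cv2.imwrite('pics/'+save,c['image'][:,:,::-1])
    return c
def pts(c):
    K=c['camera_matrix'];z=c['range_z'];v,u=np.mgrid[:384,:512]
    P=np.stack([(u-K[0,2])/K[0,0]*z,(v-K[1,2])/K[1,1]*z,z],-1)
    return P@np.array(c['rotation']).T+np.array(c['eye'])
def proj(c,p):
    q=(np.array(p)-c['eye'])@np.array(c['rotation']);K=c['camera_matrix']
    return K[0,0]*q[...,0]/q[...,2]+K[0,2],K[1,1]*q[...,1]/q[...,2]+K[1,2]
E
python3 - <<'E'
from h import *
o=bot.get_obs();print({k:np.round(v,4).tolist() for k,v in o.items()})
for n in('top','scene'):
    c=cam(n,n+'0.png');P=pts(c);np.savez(n+'0.npz',**c);print(n,c['eye'],np.round(c['rotation'],3).tolist(),np.round(c['camera_matrix'],1).tolist())
E
```

```text
{'clock': 0.0, 'joint_pos': [1.213, 0.2414, 0.0037, 1.3352, 0.0, 1.5708], 'joint_vel': [-0.0, -0.0014, -0.0005, 0.0001, 0.0008, 0.0014], 'tau': [-0.0009, -37.2318, 25.2409, 0.0168, -0.0001, -0.0], 'eef_pos': [0.1749, 0.4678, 0.2414], 'tool_rot': [0.8216, 0.57, -0.0008, 0.0006], 'ft_force': [0.0799, 0.5642, 0.2861], 'ft_torque': [-0.0279, 0.0188, -0.0336], 'grip_width': 0.0856}Traceback (most recent call last):
  File "<stdin>", line 4, in <module>
  File "h.py", line 10, in pts
    return P@np.array(c['rotation']).T+np.array(c['eye'])
           ~^~~~~~~~~~~~~~~~~~~~~~~~~~
ValueError: matmul: Input operand 1 has a mismatch in its core dimension 0, with gufunc signature (n?,k),(k,m?)->(n?,m?) (size 4 is different from 3)
```

View pics/top0.png

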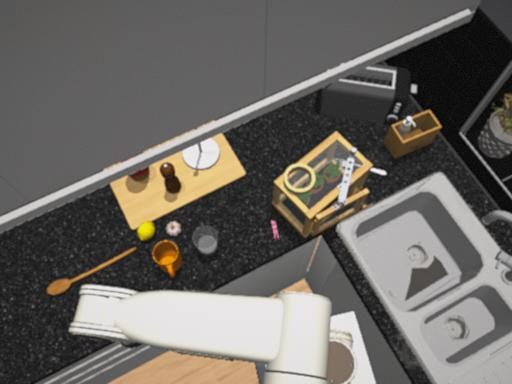

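The top view shows the propagator at about (322,183), with the bar at about (346,178). The camera rotation is a quaternion, so I'll convert it.

```bash
cat > h.py <<'E'
import numpy as np, cv2
from scipy.spatial.transform import Rotation as R
from workcell import bot, viewer, order
def cam(n,save=None):
    c=dict(viewer.camera(n)); c['rotation']=R.from_quat(c['rotation']).as_matrix()
    c['eye']=np.array(c['eye']);c['camera_matrix']=np.array(c['camera_matrix'])
    if save: cv2.imwrite('pics/'+save,c['image'][:,:,::-1])
    return c
def pts(c):
    K=c['camera_matrix'];z=c['range_z'];v,u=np.mgrid[:384,:512]
    P=np.stack([(u-K[0,2])/K[0,0]*z,(v-K[1,2])/K[1,1]*z,z],-1)
    return P@c['rotation'].T+c['eye']
def proj(c,p):
    q=(np.array(p)-c['eye'])@c['rotation'];K=c['camera_matrix']
    return np.stack([K[0,0]*q[...,0]/q[...,2]+K[0,2],K[1,1]*q[...,1]/q[...,2]+K[1,2]],-1)
def crop(c,name,u0,v0,u1,v1,s):
    cv2.imwrite('pics/'+name,cv2.resize(c['image'][v0:v1,u0:u1,::-1],None,fx=s,fy=s,interpolation=cv2.INTER_CUBIC))
E
python3 - <<'E'
from h import *
for n in('top','scene'):
    c=cam(n,n+'0.png');np.savez(n+'0.npz',**c);print(n,c['eye'],np.round(c['rotation'],3).tolist(),np.round(c['camera_matrix'],1).tolist())
    P=pts(c)
    if n=='top':
        crop(c,'top0c.png',240,110,420,245,4)
        for uv in[(346,178),(322,183),(300,180),(380,172),(350,152),(366,195),(337,138),(372,160)]: print(uv,np.round(P[uv[1],uv[0]],3))
E
```

```text
top [-0.05030398  0.2065191   1.58530436] [[-0.224, -0.893, 0.391], [-0.975, 0.205, -0.091], [0.002, -0.402, -0.916]] [[483.8, 0.0, 257.0], [0.0, 483.8, 192.0], [0.0, 0.0, 1.0]]
(346, 178) [ 0.519 -0.212  0.217]
(322, 183) [ 0.527 -0.139  0.198]
(300, 180) [ 0.551 -0.073  0.201]
(380, 172) [ 0.602 -0.405  0.005]
(350, 152) [ 0.598 -0.248  0.228]
(366, 195) [ 0.463 -0.268  0.179]
(337, 138) [ 0.672 -0.232  0.2  ]
(372, 160) [ 0.66  -0.396 -0.005]
scene [-0.36991631 -0.52187777  0.90701136] [[0.534, -0.479, 0.697], [-0.846, -0.29, 0.448], [-0.012, -0.828, -0.56]] [[428.7, 0.0, 253.0], [0.0, 428.7, 189.0], [0.0, 0.0, 1.0]]
```

View pics/top0c.png

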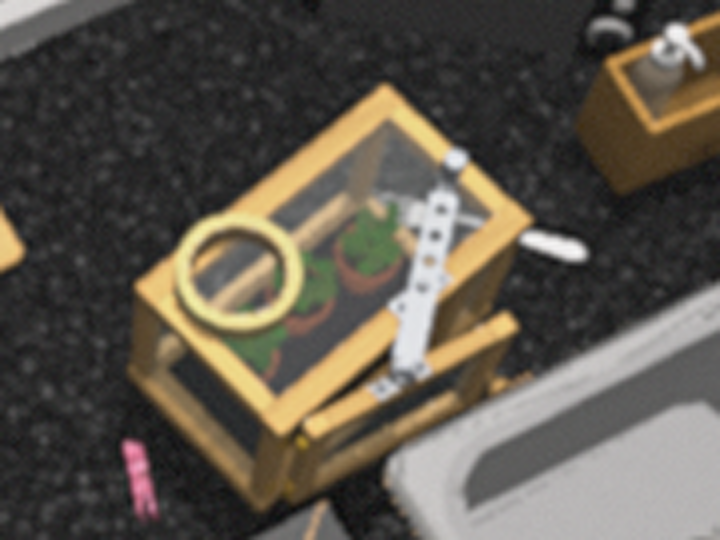

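View pics/scene0.png

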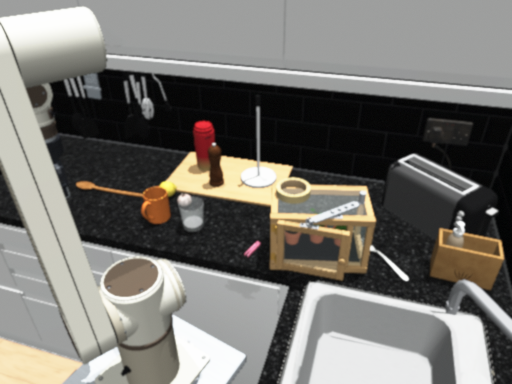

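```bash
python3 - <<'E'
from h import *
c=np.load('scene0.npz');crop(c,'scene0c.png',255,160,385,290,6)
c=np.load('top0.npz');crop(c,'top0d.png',265,125,385,240,6)
E
```

```text
(no output)
```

View pics/scene0c.png

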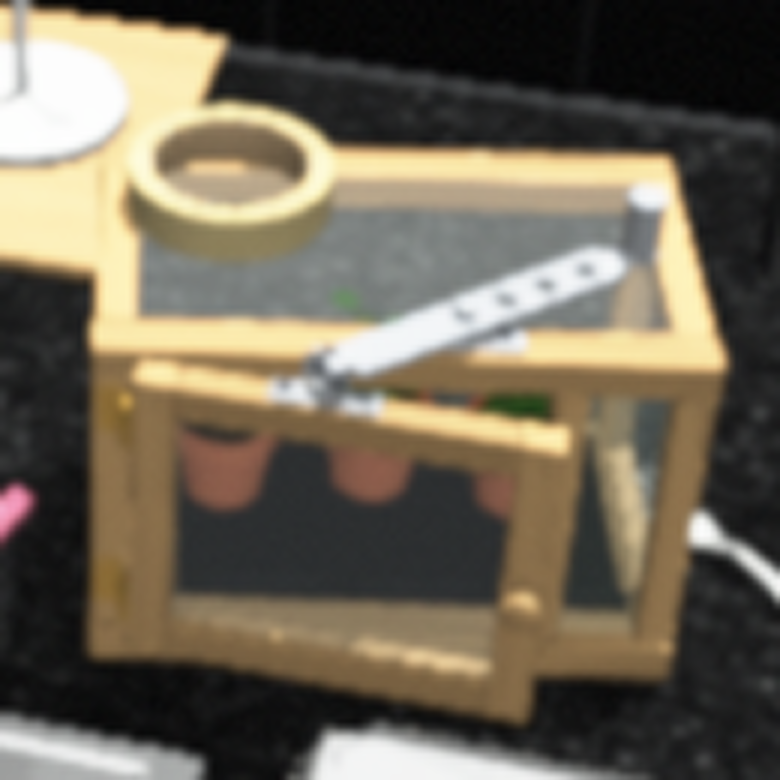

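View pics/top0d.png

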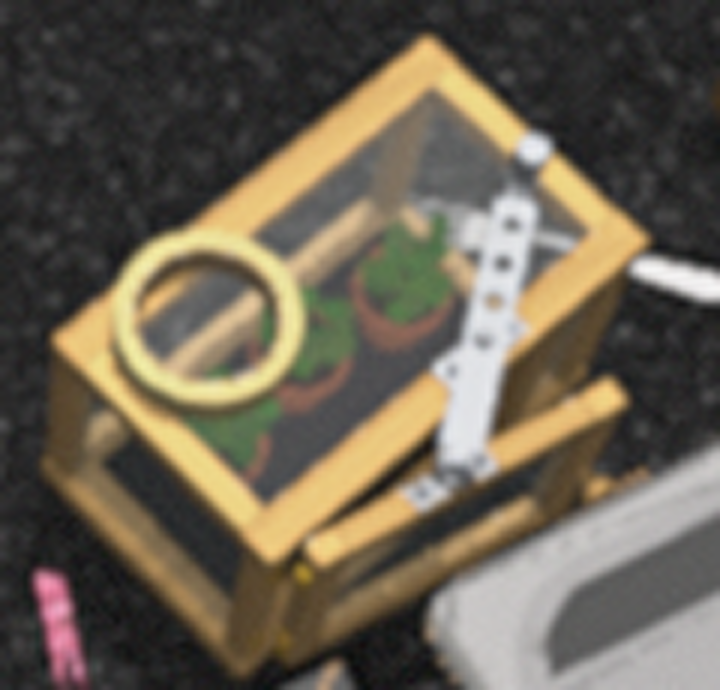

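```bash
cat > fit.py <<'E'
from h import *
from scipy.optimize import least_squares
T=np.load('top0.npz');S=np.load('scene0.npz')
f=lambda u,u0,v0:(np.array(u)+.5)/6-.5+[u0,v0]
L=dict(FL=(-.085,.14,.2),FR=(-.085,-.14,.2),BR=(.085,-.14,.2),BL=(.085,.14,.2))
h=(-.093,.12);th=.209
d=np.array([-np.sin(th),-np.cos(th)])
pv=np.array(h)+.085*d; pin=np.array([-.07,-.025]); b=(pin-pv);print('chk',np.linalg.norm(b));b/=np.linalg.norm(b)
kn=pv+.175*b
L['K']=(*kn,.244); 
L['P']=(*pv,.214)
obs=[(T,'FL',f((265,560),265,125)),(T,'FR',f((651,240),265,125)),(T,'BR',f((430,37),265,125)),(T,'BL',f((50,343),265,125)),(T,'K',f((534,148),265,125)),
(S,'FL',f((90,340),255,160)),(S,'FR',f((726,366),255,160)),(S,'BR',f((673,154),255,160)),(S,'K',f((646,194),255,160))]
def W(x,p):
    c,s=np.cos(x[2]),np.sin(x[2]);return np.array([x[0]+c*p[0]-s*p[1],x[1]+s*p[0]+c*p[1],p[2]])
def res(x,sel=None): return np.concatenate([proj(c,W(x,L[k]))-o for c,k,o in obs if sel is None or c is sel])
if __name__=='__main__':
  for sel in(None,T,S):
    r=least_squares(res,[.56,-.17,-.3],args=(sel,),loss='soft_l1');x=r.x
    print(np.round(x,4),np.degrees(x[2]),'\n',np.round(res(x,sel).reshape(-1,2),2).tolist())
    for n,p in(('knob',(*kn,.229)),('pin',(*pin,.21)),('pv',(*pv,.212)),('hinge',(*h,.2))): print(n,np.round(W(x,p),4))
  PT=pts(T);PS=pts(S)
E
python3 fit.py
```

```text
chk 0.07400449426369278
[ 0.56   -0.1511  0.4837] 27.71354729268725 
 [[0.27, 0.6], [-0.27, 0.61], [-0.61, -0.37], [-0.7, -1.52], [-0.64, 0.1], [0.11, 0.79], [0.29, 0.6], [0.08, 0.3], [0.5, -0.0]]
knob [ 0.598  -0.2547  0.229 ]
pin [ 0.5097 -0.2058  0.21  ]
pv [ 0.445  -0.1699  0.212 ]
hinge [ 0.4219 -0.0881  0.2   ]
[ 0.5596 -0.1524  0.4857] 27.830514681788927 
 [[0.81, 0.67], [0.12, 0.54], [-0.3, -0.37], [-0.26, -1.39], [-0.26, 0.07]]
knob [ 0.5978 -0.2559  0.229 ]
pin [ 0.5094 -0.2072  0.21  ]
pv [ 0.4446 -0.1714  0.212 ]
hinge [ 0.4214 -0.0897  0.2   ]
[ 0.5619 -0.1497  0.4793] 27.459264395339243 
 [[-0.13, 0.11], [-0.1, 0.19], [-0.0, -0.01], [0.24, -0.38]]
knob [ 0.5994 -0.2535  0.229 ]
pin [ 0.5113 -0.2041  0.21  ]
pv [ 0.4467 -0.168   0.212 ]
hinge [ 0.424  -0.0861  0.2   ]
```

```bash
cat >> h.py <<'E'
def go(x,y,z,yawdeg,nrows=None,show=True):
    """print delta in tool axes to a pose (tool down, jaw axis yaw mod 180)"""
    o=bot.get_obs();p=np.array(o['eef_pos']);M=R.from_quat(o['tool_rot']).as_matrix()
    d=M.T@(np.array([x,y,z])-p);yw=np.degrees(np.arctan2(M[1,0],M[0,0]))
    t=-((yawdeg-yw+180)%360-180)
    print('clk',round(o['clock'],2),'p',np.round(p,4),'yaw',round(yw,2),'tilt',np.round(M[:,2],3),'f',np.round(o['ft_force'],1),'w',round(o['grip_width'],4))
    print(' total tool d mm',np.round(d*1e3,1),'turn',round(t,2))
E
python3 - <<'E'
from h import *
from fit import *
P=pts(T)
for u in(320,350,380,300):
    for v in range(40,130,8): 
        if P[v,u,2]>.3: print(u,v,np.round(P[v,u],3))
x=[.5600,-.1511,.4837]
for uv in[(300,180)]: print(P[uv[1],uv[0]])
go(.598,-.2547,.30,151)
for th in (.209,.4,.525,.6,.8):
    d=np.array([-np.sin(th),-np.cos(th)]);pv=np.array(h)+.085*d;b=pin-pv;n=np.linalg.norm(b);b/=n
    k=W(x,(*(pv+.175*b),0));print(th,round(n,4),k,'yaw',np.degrees(np.arctan2(b[1],b[0])+x[2]))
E
```

```text
chk 0.07400449426369278
320 40 [ 0.684 -0.116  0.683]
320 48 [ 0.684 -0.12   0.654]
320 56 [ 0.685 -0.124  0.622]
320 64 [ 0.686 -0.129  0.59 ]
320 72 [ 0.689 -0.134  0.551]
320 80 [ 0.691 -0.14   0.513]
320 88 [ 0.691 -0.145  0.475]
350 40 [ 0.709 -0.208  0.632]
350 48 [ 0.712 -0.215  0.597]
350 56 [ 0.712 -0.221  0.564]
350 64 [ 0.722 -0.233  0.516]
350 72 [ 0.715 -0.236  0.49 ]
380 40 [ 0.735 -0.309  0.577]
380 48 [ 0.757 -0.332  0.514]
380 56 [ 0.737 -0.327  0.505]
300 40 [ 0.668 -0.061  0.715]
300 48 [ 0.668 -0.063  0.687]
300 56 [ 0.67  -0.066  0.656]
300 64 [ 0.671 -0.069  0.625]
300 72 [ 0.669 -0.071  0.594]
300 80 [ 0.674 -0.076  0.555]
300 88 [ 0.677 -0.08   0.514]
300 96 [ 0.67  -0.081  0.487]
[ 0.55090005 -0.07323532  0.20102965]
clk 0.15 p [0.1749 0.4679 0.2416] yaw 69.5 tilt [-0.001 -0.002 -1.   ] f [ 0.4 -0.1 -0.3] w 0.0856
 total tool d mm [-528.8  649.3  -57.5] turn -81.5
0.209 0.074 [ 0.59800601 -0.25471984  0.        ] yaw -28.980664193398145
0.4 0.0872 [ 0.59096852 -0.23900749  0.        ] yaw -22.223401224846665
0.525 0.097 [ 0.58308112 -0.23211605  0.        ] yaw -19.72786280143945
0.6 0.1032 [ 0.57766342 -0.22893599  0.        ] yaw -18.79893964392823
0.8 0.12 [ 0.56195615 -0.22267336  0.        ] yaw -17.895118071654203
```

send_rows(
  increments=[
    [[0, 0, -0.03, 0], [-0.028, 0.035, -0.015, 0], [-0.03, 0.038, -0.012, 0], [-0.03, 0.038, 0, 0], [-0.03, 0.038, 0, 0], [-0.03, 0.038, 0, 0], [-0.03, 0.038, 0, 0], [-0.03, 0.038, 0, 0]],
  ],
  hand=-1,
)

```text
clock: 0.95
eef_pos: [0.352, 0.1763, 0.2987]
tool_rot: [0.817, 0.576, -0.002, 0.002]
ft_force: [0.9, 1.1, 0.0]
grip_width: 0.0851
```

send_rows(
  increments=[
    [[-0.03, 0.038, 0, 0], [-0.03, 0.038, 0, 0], [-0.03, 0.038, 0, 0], [-0.03, 0.038, 0, 0], [-0.03, 0.038, 0, 0], [-0.03, 0.038, 0, 0], [-0.03, 0.038, 0, 0], [0, 0, 0, 0]],
  ],
)

```text
clock: 1.75
eef_pos: [0.5361, -0.1276, 0.2971]
tool_rot: [0.82, 0.573, -0.002, 0.001]
ft_force: [-0.2, 0.4, -0.4]
grip_width: 0.0857
```

```bash
python3 - <<'E'
from h import *
go(.598,-.2547,.30,151)
E
```

```text
clk 1.75 p [ 0.5361 -0.1276  0.2971] yaw 69.91 tilt [-0.002 -0.005 -1.   ] f [-0.2  0.4 -0.4] w 0.0857
 total tool d mm [-98.1 101.8  -2.4] turn -81.09
```

send_rows(
  increments=[
    [[-0.03, 0.031, 0, 0], [-0.03, 0.031, 0, 0], [-0.03, 0.031, 0, 0], [-0.008, 0.009, 0, 0], [0, 0, 0, -8.5], [0, 0, 0, -8.5], [0, 0, 0, -8.5], [0, 0, 0, -8.5]],
  ],
)

```text
clock: 2.55
eef_pos: [0.5974, -0.2581, 0.2888]
tool_rot: [0.611, 0.791, -0.004, -0.007]
ft_force: [-0.2, 0.1, 0.9]
grip_width: 0.0855
```

send_rows(
  increments=[
    [[0, 0, 0, -8.5], [0, 0, 0, -8.5], [0, 0, 0, -8.5], [0, 0, 0, -8.5], [0, 0, 0, -8.5], [0, 0, 0, -4], [0, 0, 0, 0], [0, 0, 0, 0]],
  ],
)

```text
clock: 3.35
eef_pos: [0.5955, -0.2524, 0.2852]
tool_rot: [0.243, 0.97, 0.001, -0.013]
ft_force: [-0.1, 0.9, 0.3]
grip_width: 0.0854
```

```bash
python3 - <<'E'
from h import *
go(.598,-.2547,.233,151)
c=cam('scene');crop(c,'s1.png',255,130,400,260,5)
E
```

```text
clk 3.35 p [ 0.5955 -0.2524  0.2852] yaw 151.85 tilt [-0.025  0.008 -1.   ] f [-0.1  0.9  0.3] w 0.0854
 total tool d mm [-4.6 -0.6 52.1] turn 0.85
```

View pics/s1.png

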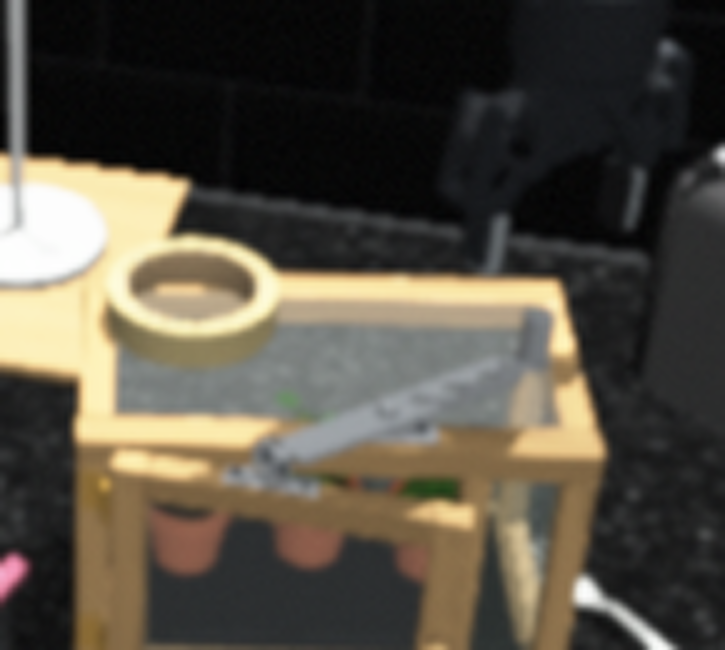

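send_rows(
  increments=[
    [[-0.004, 0, 0.012, 0], [0, 0, 0.016, 0], [0, 0, 0.016, 0], [0, 0, 0.006, 0], [0, 0, 0, 0], [0, 0, 0, 0], [0, 0, 0, 0], [0, 0, 0, 0]],
  ],
  hand=-0.3,
)

```text
clock: 4.2
eef_pos: [0.5987, -0.254, 0.2314]
tool_rot: [0.245, 0.969, 0.001, -0.013]
ft_force: [-0.3, -0.2, -0.2]
grip_width: 0.0555
```

```bash
python3 - <<'E'
from h import *
go(.598,-.2547,.230,151)
E
```

```text
clk 4.2 p [ 0.5987 -0.254   0.2314] yaw 151.64 tilt [-0.025  0.008 -1.   ] f [-0.3 -0.2 -0.2] w 0.0555
 total tool d mm [ 0.3 -0.9  1.4] turn 0.64
```

send_rows(
  increments=[
    [[0, 0, 0, 0], [0, 0, 0, 0], [0, 0, 0, 0], [0, 0, 0, 0], [0, 0, 0, 0], [0, 0, 0, 0], [0, 0, 0, 0], [0, 0, 0, 0]],
  ],
  hand=0.5,
)

```text
clock: 5.0
eef_pos: [0.5991, -0.2542, 0.2331]
tool_rot: [0.245, 0.969, 0.0, -0.012]
ft_force: [0.7, 0.1, 0.9]
grip_width: 0.0215
```

```bash
python3 - <<'E'
from h import *
go(.598,-.2547,.230,151)
E
```

```text
clk 5.0 p [ 0.5991 -0.2542  0.2331] yaw 151.63 tilt [-0.022  0.007 -1.   ] f [0.7 0.1 0.9] w 0.0215
 total tool d mm [ 0.7 -1.   3.1] turn 0.63
```

send_rows(
  increments=[
    [[0, 0, 0, 0], [0, 0, 0, 0], [0, 0, 0, 0], [0, 0, 0, 0], [0, 0, 0, 0], [0, 0, 0, 0], [0, 0, 0, 0], [0, 0, 0, 0]],
  ],
  hand=0.65,
)

```text
clock: 5.8
eef_pos: [0.5983, -0.2539, 0.2333]
tool_rot: [0.245, 0.969, 0.0, -0.012]
ft_force: [-1.6, 0.1, -0.0]
grip_width: 0.0157
```

```bash
python3 - <<'E'
from h import *
go(.598,-.2547,.230,151)
c=cam('scene');crop(c,'s2.png',255,130,400,260,5)
E
```

```text
clk 5.8 p [ 0.5983 -0.2539  0.2333] yaw 151.63 tilt [-0.024  0.007 -1.   ] f [-1.6  0.1 -0. ] w 0.0157
 total tool d mm [-0.2 -0.8  3.3] turn 0.63
```

View pics/s2.png

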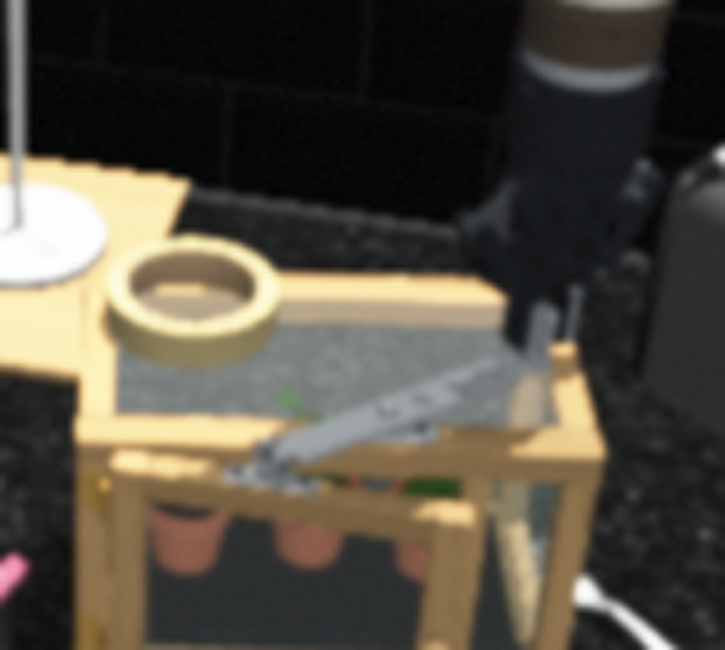

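```bash
python3 - <<'E'
from h import *
from fit import W,L,S
x=[.5600,-.1511,.4837]
c=cam('scene');crop(c,'s3.png',335,165,390,215,14)
c2=cam('top');crop(c2,'t3.png',320,120,380,170,12)
o=bot.get_obs();p=np.array(o['eef_pos']);M=R.from_quat(o['tool_rot']).as_matrix()
g=lambda q,u0,v0,s:np.round((proj(c,q)-[u0,v0]+.5)*s-.5)
kb=W(x,L['K'])
for n,q in(('tip L',p+M@[.008,0,.011]),('tip R',p+M@[-.008,0,.011]),('tcp',p),('knobtop',kb),('knobbot',kb-[0,0,.03])): print(n,q,g(q,335,165,14))
E
```

```text
chk 0.07400449426369278
tip L [ 0.59098109 -0.2500133   0.2224749 ] [345. 484.]
tip R [ 0.605055   -0.25761413  0.22208456] [407. 462.]
tcp [ 0.59828101 -0.25389153  0.23327632] [384. 427.]
knobtop [ 0.59800601 -0.25471984  0.244     ] [395. 383.]
knobbot [ 0.59800601 -0.25471984  0.214     ] [375. 509.]
```

View pics/s3.png

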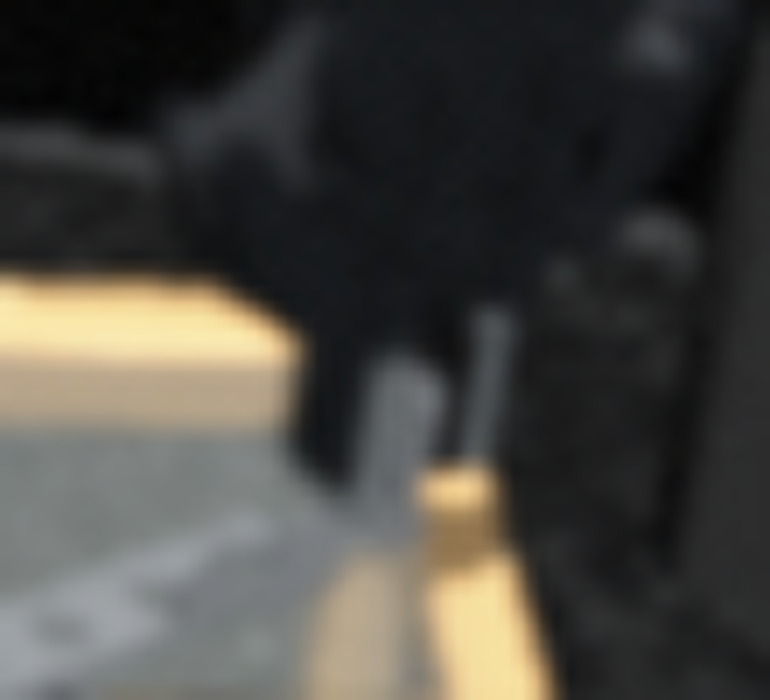

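View pics/t3.png

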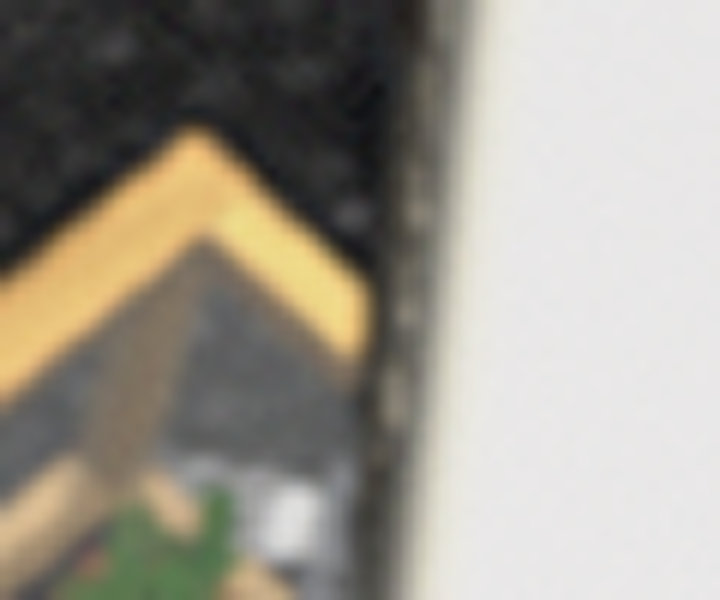

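send_rows(
  increments=[
    [[0, 0, 0, 0], [0, 0, 0, 0], [0, 0, 0, 0], [0, 0, 0, 0], [0, 0, 0, 0], [0, 0, 0, 0], [0, 0, 0, 0], [0, 0, 0, 0]],
  ],
  hand=0.8,
)

```text
clock: 6.75
eef_pos: [0.5983, -0.2539, 0.2333]
tool_rot: [0.245, 0.969, 0.001, -0.012]
ft_force: [-3.1, 0.7, -0.4]
grip_width: 0.016
```

```bash
python3 - <<'E'
from h import *
go(.598,-.2547,.230,151)
E
```

```text
clk 6.75 p [ 0.5983 -0.2539  0.2333] yaw 151.63 tilt [-0.024  0.007 -1.   ] f [-3.1  0.7 -0.4] w 0.016
 total tool d mm [-0.2 -0.8  3.3] turn 0.63
```

send_rows(
  increments=[
    [[0, 0, 0, 0], [0, 0, 0, 0], [0, 0, 0, 0], [0, 0, 0, 5], [0, 0, 0, 8.5], [0, 0, 0, 8.5], [0, 0, 0, 8.5], [0, 0, 0, 8.5]],
  ],
  hand=-0.1,
)

```text
clock: 7.55
eef_pos: [0.6003, -0.2546, 0.2334]
tool_rot: [0.56, 0.829, -0.003, -0.01]
ft_force: [-0.4, -0.3, 0.2]
grip_width: 0.0466
```

```bash
python3 - <<'E'
from h import *
go(.598,-.2547,.231,61)
E
```

```text
clk 7.55 p [ 0.6003 -0.2546  0.2334] yaw 111.9 tilt [-0.02   0.006 -1.   ] f [-0.4 -0.3  0.2] w 0.0466
 total tool d mm [ 0.8 -2.1  2.4] turn 50.9
```

send_rows(
  increments=[
    [[0.001, -0.002, 0, 8.5], [0, 0, 0, 8.5], [0, 0, 0, 8.5], [0, 0, 0, 8.5], [0, 0, 0, 8.5], [0, 0, 0, 7], [0, 0, 0, 1.5], [0, 0, 0, 0]],
  ],
)

```text
clock: 8.35
eef_pos: [0.5996, -0.2551, 0.2335]
tool_rot: [0.866, 0.5, -0.006, -0.006]
ft_force: [-0.6, -0.1, -0.6]
grip_width: 0.047
```

```bash
python3 - <<'E'
from h import *
go(.598,-.2537,.231,61)
E
```

```text
clk 8.35 p [ 0.5996 -0.2551  0.2335] yaw 59.95 tilt [-0.017  0.004 -1.   ] f [-0.6 -0.1 -0.6] w 0.047
 total tool d mm [ 0.4 -2.   2.6] turn -1.05
```

send_rows(
  increments=[
    [[0, -0.002, 0.002, -1], [0, 0, 0, 0], [0, 0, 0, 0], [0, 0, 0, 0], [0, 0, 0, 0], [0, 0, 0, 0], [0, 0, 0, 0], [0, 0, 0, 0]],
  ],
  hand=0.5,
)

```text
clock: 9.15
eef_pos: [0.5979, -0.2541, 0.2314]
tool_rot: [0.861, 0.509, -0.006, -0.006]
ft_force: [-0.1, 0.4, 0.0]
grip_width: 0.0211
```

send_rows(
  increments=[
    [[0, 0, 0, 0], [0, 0, 0, 0], [0, 0, 0, 0], [0, 0, 0, 0], [0, 0, 0, 0], [0, 0, 0, 0], [0, 0, 0, 0], [0, 0, 0, 0]],
  ],
  hand=0.8,
)

```text
clock: 9.95
eef_pos: [0.5979, -0.2541, 0.2317]
tool_rot: [0.861, 0.509, -0.006, -0.006]
ft_force: [0.2, -0.4, 0.1]
grip_width: 0.0156
```

```bash
python3 - <<'E'
from h import *
go(.598,-.2537,.231,61)
E
```

```text
clk 9.95 p [ 0.5979 -0.2541  0.2317] yaw 61.16 tilt [-0.016  0.004 -1.   ] f [ 0.2 -0.4  0.1] w 0.0156
 total tool d mm [ 0.4 -0.1  0.7] turn 0.16
```

send_rows(
  increments=[
    [[0, -0.001, -0.005, 0], [0, -0.001, -0.005, 0], [0, -0.001, -0.005, 0], [0, -0.001, -0.005, 0], [0, -0.0015, -0.005, 0], [0, -0.0015, -0.005, 0], [0, -0.0015, -0.005, 0], [0, -0.001, -0.003, 0]],
  ],
)

```text
clock: 10.75
eef_pos: [0.5887, -0.2491, 0.2704]
tool_rot: [0.861, 0.509, -0.007, -0.008]
ft_force: [0.3, 1.1, -3.1]
grip_width: 0.0158
```

```bash
python3 - <<'E'
from h import *
go(.598,-.2537,.231,61)
c=cam('scene');crop(c,'s4.png',255,130,400,260,5)
E
```

```text
clk 10.75 p [ 0.5887 -0.2491  0.2704] yaw 61.15 tilt [-0.02   0.006 -1.   ] f [ 0.3  1.1 -3.1] w 0.0158
 total tool d mm [ 0.7 11.2 39.2] turn 0.15
```

View pics/s4.png

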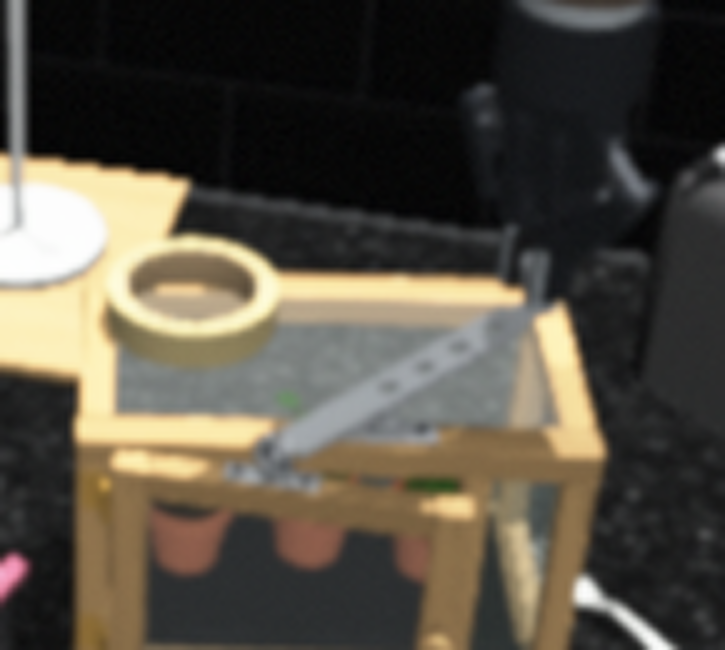

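```bash
cat > plan.py <<'E'
from h import *
from fit import W,h,pin
x=[.5600,-.1506,.4837]
def K(th,ret):
    d=np.array([-np.sin(th),-np.cos(th)]);pv=np.array(h)+.085*d;b=pin-pv;b/=np.linalg.norm(b)
    k=W(x,(*(pv+(.175-ret)*b),0));return k[:2],np.degrees(np.arctan2(b[1],b[0])+x[2])+90
E
python3 - <<'E'
from plan import *
o=bot.get_obs();p=np.array(o['eef_pos'])[:2];M=R.from_quat(o['tool_rot']).as_matrix();yw=np.degrees(np.arctan2(M[1,0],M[0,0]))
print(K(.209,.0106),p,yw)
for th in np.linspace(.209,.8,9)[1:]:
    k,y=K(th,.0106);a=np.radians(yw);d=k-p
    print(round(th,3),k,'dx %.1f dy %.1f'%((d@[np.cos(a),np.sin(a)])*1e3,(d@[np.sin(a),-np.cos(a)])*1e3),'turn %.2f'%(yw-y));p=k;yw=y
E
```

```text
chk 0.07400449426369278
(array([ 0.5887333 , -0.24908399]), np.float64(61.01933580660186)) [ 0.5886894  -0.24879798] 61.14123773226823
0.283 [ 0.58672136 -0.24268475] dx 4.4 dy -4.7 turn -2.97
0.357 [ 0.58348968 -0.23725378] dx 3.5 dy -5.3 turn -2.48
0.431 [ 0.5793432  -0.23272114] dx 2.5 dy -5.6 turn -1.92
0.505 [ 0.5745299  -0.22896278] dx 1.7 dy -5.9 turn -1.44
0.578 [ 0.56924341 -0.22583631] dx 1.1 dy -6.0 turn -1.02
0.652 [ 0.56363248 -0.22320172] dx 0.7 dy -6.2 turn -0.67
0.726 [ 0.55781139 -0.2209318 ] dx 0.3 dy -6.2 turn -0.36
0.8 [ 0.55186897 -0.21891624] dx 0.1 dy -6.3 turn -0.10
```

send_rows(
  increments=[
    [[0.0045, -0.0047, 0, -3], [0.0035, -0.0053, 0, -2.5], [0.0025, -0.0056, 0, -1.9], [0.0017, -0.0059, 0, -1.4], [0.0011, -0.006, 0, -1], [0.0007, -0.0062, 0, -0.7], [0.0003, -0.0062, 0, -0.4], [0, 0, 0, 0]],
  ],
)

```text
clock: 11.6
eef_pos: [0.5589, -0.2243, 0.2749]
tool_rot: [0.806, 0.592, -0.005, -0.001]
ft_force: [-0.0, -2.2, -3.3]
grip_width: 0.0159
```

```bash
python3 - <<'E'
from plan import *
k,y=K(.8,.0106)
go(*k,.270,y)
c=cam('scene');crop(c,'s5.png',255,130,400,260,5)
E
```

```text
chk 0.07400449426369278
clk 11.6 p [ 0.5589 -0.2243  0.2749] yaw 72.59 tilt [-0.009 -0.005 -1.   ] f [-0.  -2.2 -3.3] w 0.0159
 total tool d mm [ 3.1 -8.3  4.9] turn 0.48
```

View pics/s5.png

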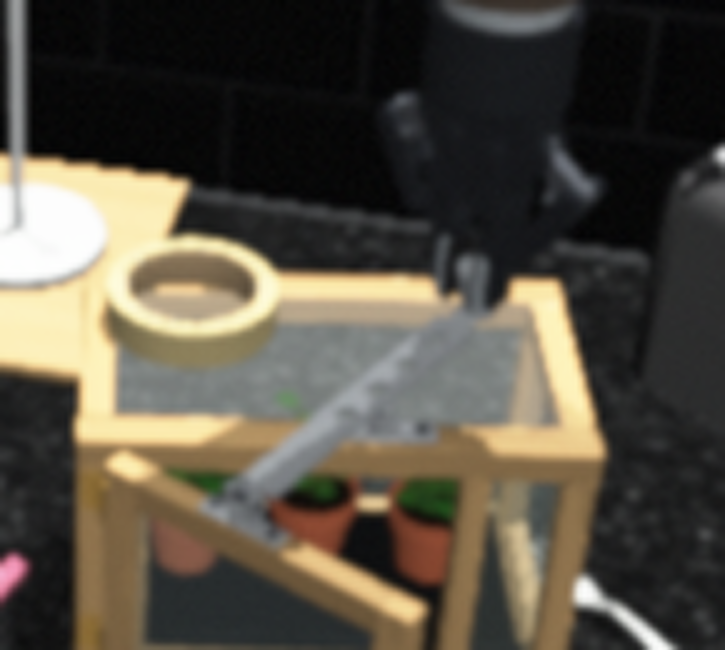

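```bash
python3 - <<'E'
from plan import *
k,y=K(.8,.0045);go(*k,.252,y)
E
```

```text
chk 0.07400449426369278
clk 11.65 p [ 0.5592 -0.2243  0.2747] yaw 72.58 tilt [-0.009 -0.005 -1.   ] f [-1.6 -1.6 -4. ] w 0.0155
 total tool d mm [ 3.1 -2.3 22.7] turn 0.47
```

send_rows(
  increments=[
    [[0.003, -0.004, 0, 0], [0, -0.003, 0.003, 0], [0, 0.001, 0.005, 0], [0, 0.001, 0.005, 0], [0, 0.001, 0.004, 0], [0, 0.001, 0.003, 0], [0, 0, 0, 0], [0, 0, 0, 0]],
  ],
)

```text
clock: 12.45
eef_pos: [0.5571, -0.2196, 0.254]
tool_rot: [0.806, 0.592, -0.004, -0.001]
ft_force: [0.4, -1.8, 1.6]
grip_width: 0.016
```

```bash
python3 - <<'E'
from plan import *
k,y=K(.8,.0045);go(*k,.252,y)
c=cam('scene');crop(c,'s6.png',295,190,395,260,8)
g=lambda q:np.round((proj(c,q)-[295,190]+.5)*8-.5)
th=.8;d=np.array([-np.sin(th),-np.cos(th)]);pv=np.array(h)+.085*d
print('pinseat',g(W(x,(*pin,.21))),'pintop',g(W(x,(*pin,.22))),'pivot',g(W(x,(*pv,.214))),'door end',g(W(x,(*(np.array(h)+.19*d),.196))))
E
```

```text
chk 0.07400449426369278
clk 12.45 p [ 0.5571 -0.2196  0.254 ] yaw 72.54 tilt [-0.008 -0.003 -1.   ] f [ 0.4 -1.8  1.6] w 0.016
 total tool d mm [-0.9  0.9  2. ] turn 0.43
pinseat [296. 187.] pintop [299. 163.] pivot [ 41. 328.] door end [288. 547.]
```

View pics/s6.png

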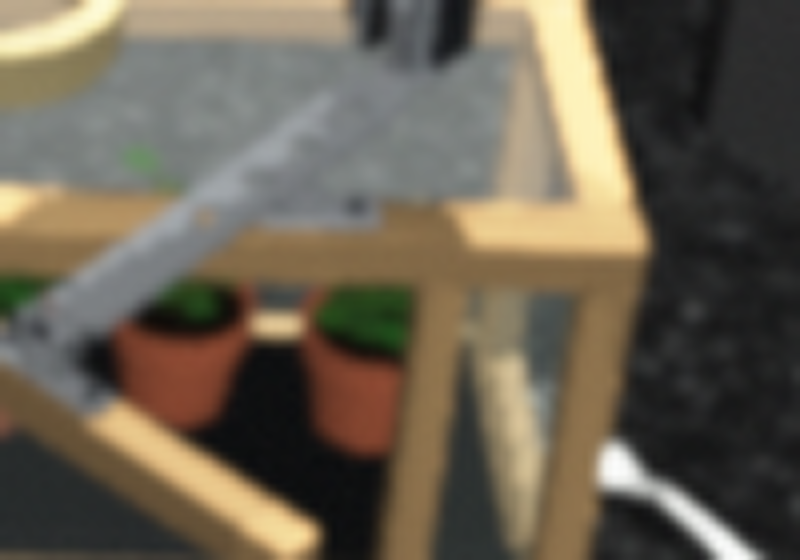

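send_rows(
  increments=[
    [[-0.001, 0.001, 0.003, 0], [0, 0.001, 0.003, 0], [0, 0.0005, 0.002, 0], [0, 0.0005, 0.002, 0], [0, 0.0005, 0.001, 0], [0, 0, 0, 0], [0, 0, 0, 0], [0, 0, 0, 0]],
  ],
)

```text
clock: 13.3
eef_pos: [0.5602, -0.2218, 0.2416]
tool_rot: [0.806, 0.591, -0.004, -0.002]
ft_force: [-0.7, -0.5, 0.6]
grip_width: 0.0159
```

```bash
python3 - <<'E'
from plan import *
k,y=K(.8,.0023);go(*k,.240,y)
c=cam('scene');crop(c,'s7.png',295,190,395,260,8)
E
```

```text
chk 0.07400449426369278
clk 13.3 p [ 0.5602 -0.2218  0.2416] yaw 72.52 tilt [-0.009 -0.003 -1.   ] f [-0.7 -0.5  0.6] w 0.0159
 total tool d mm [ 0.2 -0.5  1.7] turn 0.42
```

View pics/s7.png

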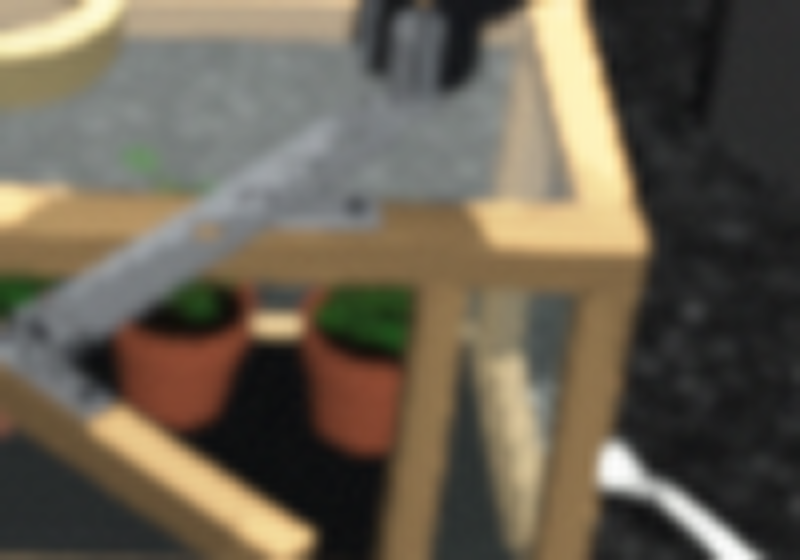

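send_rows(
  increments=[
    [[0, 0.0005, 0.002, 0], [0, 0.0005, 0.002, 0], [0, 0.0005, 0.002, 0], [0, 0.0005, 0.002, 0], [0, 0, 0.001, 0], [0, 0, 0, 0], [0, 0, 0, 0], [0, 0, 0, 0]],
  ],
)

```text
clock: 14.15
eef_pos: [0.5618, -0.2225, 0.2325]
tool_rot: [0.806, 0.591, -0.005, -0.002]
ft_force: [-0.5, -1.1, 1.7]
grip_width: 0.0157
```

```bash
python3 - <<'E'
from plan import *
k,y=K(.8,.0);go(*k,.2317,y)
c=cam('scene');crop(c,'s8.png',295,190,395,260,8)
E
```

```text
chk 0.07400449426369278
clk 14.15 p [ 0.5618 -0.2225  0.2325] yaw 72.53 tilt [-0.009 -0.003 -1.   ] f [-0.5 -1.1  1.7] w 0.0157
 total tool d mm [0.4 0.1 0.8] turn 0.42
```

View pics/s8.png

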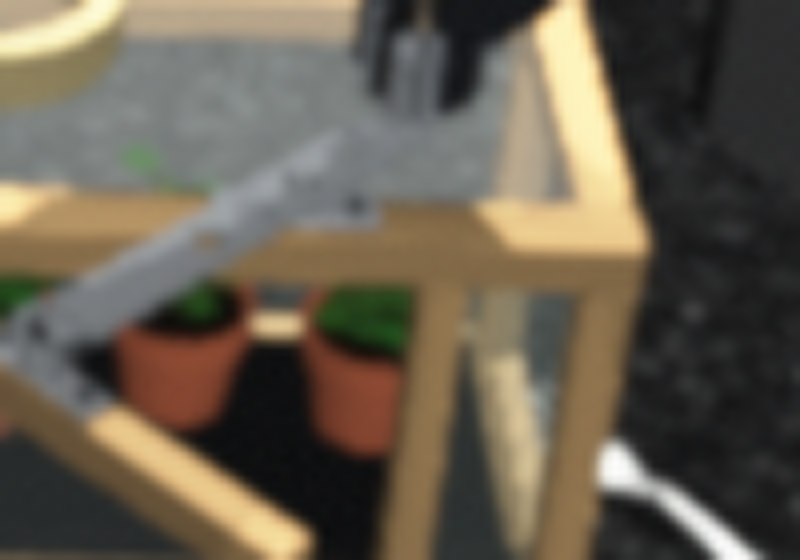

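```bash
cat > barz.py <<'E'
from plan import *
th=.8;d=np.array([-np.sin(th),-np.cos(th)]);pv=np.array(h)+.085*d;b=pin-pv;b/=np.linalg.norm(b)
def barz(n='scene'):
    c=cam(n);P=pts(c);Q=P-np.array([x[0],x[1],0]);cc,s=np.cos(x[2]),np.sin(x[2])
    l=np.stack([cc*Q[...,0]+s*Q[...,1],-s*Q[...,0]+cc*Q[...,1]],-1)-pv
    a=l@b;t=l@np.array([-b[1],b[0]]);z=P[...,2]
    for lo in range(0,190,10):
        m=(a>lo/1e3)&(a<lo/1e3+.01)&(abs(t)<.015)&(z>.206)&(z<.27)
        if m.sum(): print(lo,m.sum(),'z',np.round(np.median(z[m]),4),'t %.4f'%np.mean(t[m]))
    return c
E
python3 -c "
from barz import *
barz()"
```

```text
chk 0.07400449426369278
0 19 z 0.2145 t -0.0020
10 25 z 0.2139 t -0.0004
20 25 z 0.2138 t -0.0012
30 26 z 0.2137 t -0.0015
40 24 z 0.2145 t -0.0012
50 24 z 0.214 t -0.0017
60 21 z 0.2143 t -0.0013
70 19 z 0.2137 t -0.0008
80 26 z 0.2138 t -0.0016
90 17 z 0.2144 t -0.0010
100 21 z 0.2141 t -0.0007
110 26 z 0.2146 t -0.0012
120 20 z 0.2146 t -0.0024
130 18 z 0.2139 t -0.0017
140 20 z 0.2138 t -0.0003
150 20 z 0.2142 t -0.0009
160 128 z 0.2395 t -0.0001
170 29 z 0.2471 t 0.0042
180 14 z 0.2536 t 0.0092
```

send_rows(
  increments=[
    [[0, 0, 0, 0], [0, 0, 0, 0], [0, 0, 0, 0], [0, 0, 0, 0], [0, 0, 0, 0], [0, 0, 0, 0], [0, 0, 0, 0], [0, 0, 0, 0]],
  ],
  hand=0,
)

```text
clock: 15.05
eef_pos: [0.5626, -0.2215, 0.2318]
tool_rot: [0.806, 0.591, -0.003, -0.002]
ft_force: [0.1, 0.0, -0.1]
grip_width: 0.0427
```

send_rows(
  increments=[
    [[0, 0, -0.01, 0], [0, 0, -0.015, 0], [0, 0, -0.02, 0], [0, 0, -0.02, 0], [0, -0.02, -0.01, 0], [0, -0.03, 0, 0], [0, -0.03, 0, 0], [0, -0.03, 0, 0]],
  ],
)

```text
clock: 15.85
eef_pos: [0.4589, -0.1885, 0.314]
tool_rot: [0.806, 0.591, -0.002, -0.0]
ft_force: [-0.6, -0.0, 1.0]
grip_width: 0.0427
```

```bash
python3 -c "
from barz import *
c=barz();crop(c,'s9.png',255,130,400,260,5);crop(c,'s9b.png',295,190,395,260,8)
go(.5,-.2,.3,72)
"
```

```text
chk 0.07400449426369278
0 16 z 0.2137 t -0.0007
10 29 z 0.2138 t -0.0014
20 21 z 0.2142 t -0.0014
30 27 z 0.2138 t -0.0017
40 23 z 0.214 t 0.0005
50 23 z 0.2137 t -0.0030
60 23 z 0.2138 t -0.0005
70 19 z 0.2133 t -0.0010
80 24 z 0.2138 t 0.0001
90 19 z 0.2136 t -0.0019
100 26 z 0.2142 t -0.0006
110 25 z 0.2157 t -0.0021
120 16 z 0.2144 t -0.0023
130 20 z 0.2144 t -0.0002
140 20 z 0.2146 t -0.0026
150 17 z 0.2151 t -0.0012
160 54 z 0.2286 t -0.0020
170 33 z 0.2376 t -0.0056
180 1 z 0.2443 t -0.0005
clk 15.9 p [ 0.454  -0.1869  0.3145] yaw 72.49 tilt [-0.008 -0.001 -1.   ] f [-5.9  2.4 -1.1] w 0.0427
 total tool d mm [ 1.4 47.9 14.2] turn 0.49
```

View pics/s9b.png

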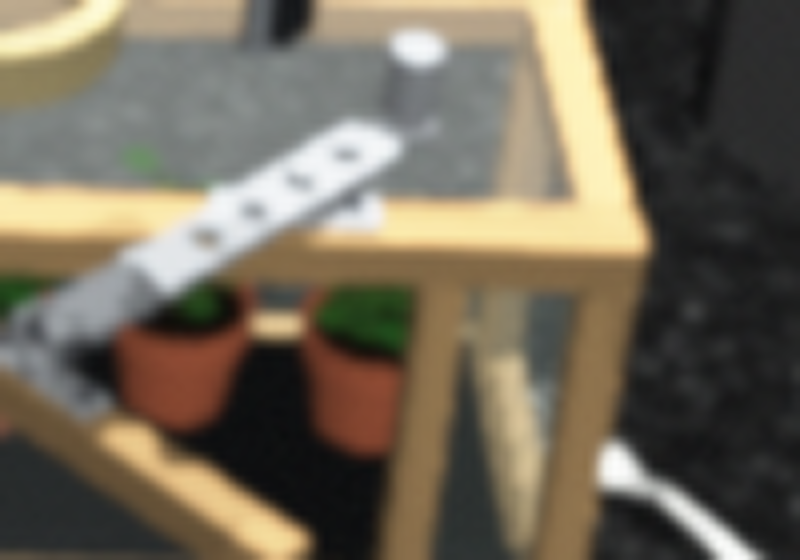

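View pics/s9.png

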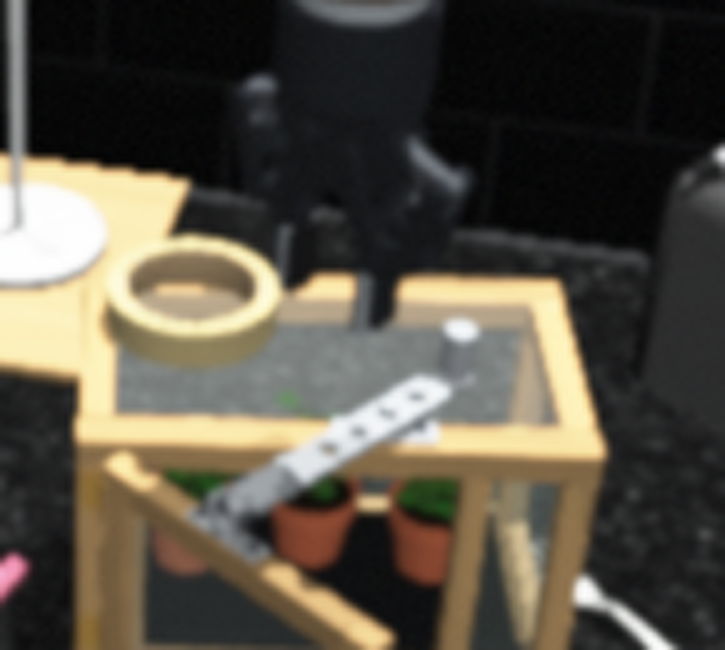

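send_rows(
  increments=[
    [[0, -0.03, 0, 0], [0.02, -0.035, 0, 0], [0.03, -0.03, 0, 0], [0.04, -0.01, 0, 0], [0.045, 0, 0, 0], [0.045, 0, 0, 0], [0.04, 0, 0, 0], [0, 0, 0, 0]],
  ],
)

```text
clock: 16.7
eef_pos: [0.4187, 0.0615, 0.3225]
tool_rot: [0.809, 0.588, 0.002, 0.003]
ft_force: [-0.6, -1.4, -0.1]
grip_width: 0.0428
```

```bash
python3 -c "
from barz import *
c=barz('top');crop(c,'t9.png',265,125,385,240,6)
g=lambda q:np.round((proj(c,W(x,q))-[265,125]+.5)*6-.5)
print('pin',g((*pin,.22)),'seat',g((*pin,.214)))
for t in(.525,.8,1.073):
    e=np.array([-np.sin(t),-np.cos(t)]);print(t,'end',g((*(np.array(h)+.19*e),.196)))
for n,s in((1,.074),(2,.097),(3,.12),(4,.143)):print(n,g((*(pv+s*b),.214)))
"
```

```text
chk 0.07400449426369278
0 12 z 0.2138 t -0.0056
10 19 z 0.2123 t -0.0041
20 25 z 0.2129 t -0.0008
30 24 z 0.2136 t -0.0018
40 20 z 0.2138 t -0.0020
50 20 z 0.2131 t -0.0037
60 19 z 0.211 t -0.0016
70 15 z 0.2131 t -0.0021
80 22 z 0.2124 t -0.0018
90 16 z 0.2149 t -0.0002
100 22 z 0.2136 t -0.0011
110 22 z 0.2124 t -0.0011
120 17 z 0.2133 t -0.0021
130 17 z 0.2139 t -0.0009
140 15 z 0.2147 t -0.0000
150 20 z 0.2118 t -0.0023
160 35 z 0.2226 t -0.0004
170 20 z 0.2413 t 0.0002
180 2 z 0.2419 t -0.0036
pin [482. 336.] seat [480. 341.]
0.525 end [663. 491.]
0.8 end [678. 586.]
1.073 end [664. 680.]
1 [479. 421.]
2 [479. 381.]
3 [480. 341.]
4 [481. 301.]
```

View pics/t9.png

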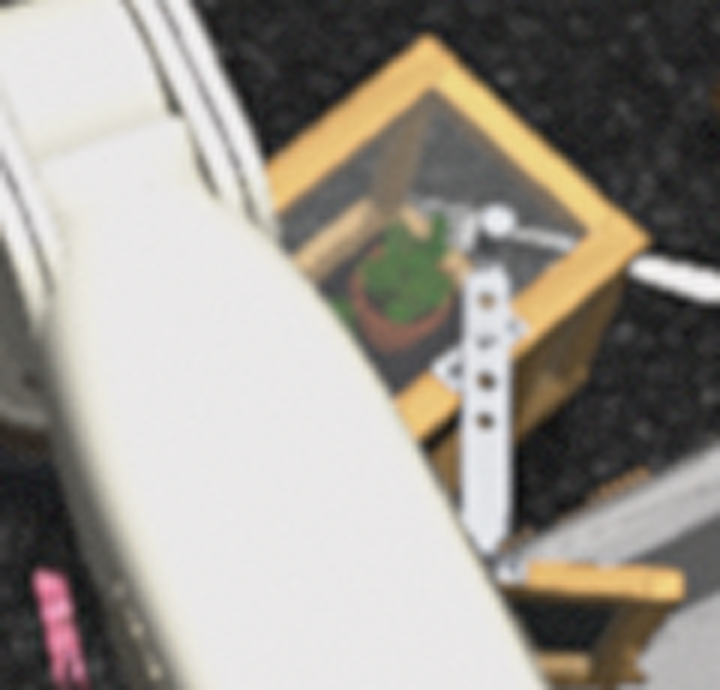

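```bash
python3 -c "
from h import *
o=bot.get_obs();print(o['clock'],np.round(o['joint_vel'],3));order.job_done()"
```

```text
16.75 [-0.061 -0.016 -0.024  0.01  -0.016 -0.02 ]
the job is handed in; nothing more can be done
```

I lifted the stay bar off the pin, opened the door and dropped the bar's third hole over the pin. I then let go, moved the arm clear and handed the job in at about 16.8 s. No verdict is reported.

- **Lift-off:** I took the bar by its knob and raised the knob about 39 mm. That puts hole 1 at roughly 0.226 m, above the 0.2195 m required. This height is worked out from the bar's geometry, not measured directly.
- **Seating:** After release, depth readings put the bar's top at about 0.214 m along its length, the height for a bar lying flat on the collar. The top camera was noisier, with readings from 0.211 to 0.215 m. A bar riding on the dome would read about 0.224 m at hole 3.
- **Third hole on the pin:** In the last top view the pin fills hole 3 at crop pixel (485, 342), against a predicted (480, 341). The other three holes are see-through.
- **Door angle:** The end of the door is at crop pixel (682, 583), against (678, 586) predicted for 0.80 rad. I did not measure the angle any other way.
- **Other things:** The tape and fork looked unmoved in the last scene picture, and the peg in the last top view. I did not look at the mug, glass, lemon or garlic again, but the arm only passed well above them.

Two small readings were off. The gripper showed about 16 mm on the 18 mm knob, yet it held. The arm still had a slight residual drift (0.06 rad/s or less) when I handed in, but it was well away from everything.

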